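Crimp a bottle cap with the ratchet crimper

ROBOT

A 6-joint arm with a two-finger parallel gripper is mounted at the origin on the work surface. World frame = base frame: x ahead of the robot, y to its left, z up, the work surface at z = 0. Lengths are in mm, angles in rad, forces in N, time in s.
With the tool pointing down it reaches from about 300 to 775 mm from the base axis. Payload 14.6 kg.
Tool frame: the origin (TCP) lies at the very end of the fingers, on their centre line; the grasp point (between the pads) lies 19 mm behind it (grip_point_offset is the distance from the TCP to the grasp point, in mm); z points along the fingers, y is the line along which they close (so a half turn about z gives the same grasp; the last joint's range is limited). The gripper opens to 94 mm and grips with 3 to 60 N. Pads are 16 mm wide; open, the fingers measure 119 mm over their backs; the gripper's body (75 mm by 177 mm) begins 78 mm behind the grasp point.
Start: joints at [-0.067, 0.3, 1.521, -0, 1.321, -0.067], TCP at [549.99, -0.002, 205.446] pointing down, gripper open.
Joint ranges: [-3.03, 3.03], [-0.79, 2.21], [0.23, 2.52], [-1.04, 4.18], [0, 3.07], [-2.55, 2.55]. Speed limits (rad/s): [2.22, 2.22, 2.57, 3.14, 3.14, 3.14].

INTERFACE

Orientations are given as [roll, pitch, yaw] about the fixed x, y, z axes, in that order (R = Rz(yaw) Ry(pitch) Rx(roll)).
In Python, from cell import read_state, camera, camera_info, sign_off, grip_point_offset gives the robot as it stands.
- The arm moves only by the shell command python3 -m handwheel 'ROWS' [FORCE]. ROWS is text: rows parted by semicolons, each of 5 numbers parted by spaces: the shift along the world's x, y, z in units of 40 mm (1.0 is 40 mm), then the turn about the world's z in units of 5 degrees (1.0 is 5 degrees), then the closure, from 0 (fully open) to 1 (shut). In form: dx dy dz yaw gripper; .... A call has 1 to 12 rows; each row shifts and turns the commanded pose from where the row before left it; what a row does not reach is not made up. A row lasts 1/12 s, in which the tool goes at most 41.7 mm and 7.16 degrees, less where a joint would pass 70% of its speed; a pose out of reach is approached as far as the arm can. A call is refused whole if a number of a shift passes 1 or a number of a turn 1, either way. A call with a gripper value outside its range is refused whole. The fingers move at their own pace and stop on an object; FORCE is the grip in N (left out, the last holds). Time passes only in rows, so rows that do not move let the fingers close. It gives the time, the measured TCP pose, the force, the opening and the grip force at its end, in the units of the state.
- read_state(): the state, without advancing time (a new reading comes with each control period).
- camera(name): name is "scene" or "side" or "wrist"; returns (picture, depth): 480x640x3 uint8, red, green, blue; 480x640 float32, mm along the optical axis (not along the pixel's ray), 0 where there is no reading.
- camera_info(name): a dict with "intrinsics" (3x3 intrinsics, pixels), "world_from_camera" (4x4, takes a point from camera to world coordinates). Camera axes: x right, y down, z forward; pixel columns grow to the right and rows downward; lengths in mm; the calibration is good to about 2 mm. A picture is of the moment at which its call begins: read the wrist's pose just before it. camera_info takes no time and is no camera call; for the wrist camera it gives the pose at the moment of the call.
- sign_off(): hands the job in; it is judged then, once.
The state is a dict: "clock": time; "joints": joint angles; "qd": joint speeds; "effort": joint torques, N m; "eef_pos": TCP position; "eef_rot": TCP orientation; "wrist_force": force on the tool from outside, world axes, zero at the start; "moment": the same for the moment, N m; "finger_gap": finger opening in mm; "finger_force": force on a finger pad.
Only numpy, scipy, OpenCV 4.12 (cv2) and the standard library are available. Lean on these libraries where they do the work, as an engineer would, in place of code of your own. Each camera call takes 0.05 s, during which the arm holds its last target. There are 200 camera calls.

TASK

Crimp the capped sample bottle that stands in the crimper: squeeze the two handle loops together until the ratchet holds them fully closed on its second, last tooth, and let go so that it stays locked. Then press the blue loop straight down to free the ratchet, so that the handles spring fully open. Last, lift the bottle out by its white cap and set it down (do not drop it) upright in the white tray, without tipping it and without disturbing the finished bottle, the beaker or the orange bulb.

Things in the scene. Friction and masses are not known exactly. Their poses are not given: they have to be found in the camera images.
- crimper: Bench crimper, fixed. Origin on the bench under the pivot of its scissor clamp; z up. The clamp lies level, mid-plane 65 mm above the bench: handles run from the pivot to its own -x (roughly away from the robot), jaws to +x; handles close along its y axis. White base plate 10 mm thick, x -45 to 105 mm, y +-50 mm; under the loops there is only the bench
- grip_mid (a point): Fixed point midway between the two handle loops, in the clamp's mid-plane (crimper frame -116, 0, 65 mm). The loops are smooth, slippery closed frames of 8 mm round bar, 18 mm across, 46 mm long; their straight outer sides, 24 mm long, lie either side of this point. Over the outer sides they measure 63 mm open, 40 mm locked on the second tooth, 36 mm at the stop
- blue_loop (a point): Top of the blue loop (crimper's +y side), at its centre, 4 mm above its mid-plane; moves with it. It is sprung and yields downwards only: from about 5 N, then 1 mm per further 1 N, to a stop at about 8 mm. The ratchet lets go when it is pressed down 5 to 7 mm (10 to 12 N)
- yellow_loop (a point): Top of the yellow loop (crimper's -y side), at its centre; it does not yield downwards. The two handles are geared together and always move equally
- handles (a joint): Closing angle of each handle, rad: 0 fully open (a spring of about 3 to 6 N at each loop pushes it there), 0.055 held on the first tooth, 0.100 held on the second and last tooth, 0.116 hard stop. Squeeze past 0.105 so that the second tooth drops in; let go, it falls back to about 0.100
- nest_mid (a point): Centre of the floor of the nest (crimper frame 60, 0, 10 mm), a black ring 38 mm outside, 30 mm inside, 8 mm high on the base plate between the jaws; the bottle stands in it. The jaws, 8 mm thick, surround its collar 61 to 69 mm above the bench, 39 mm apart when open
- bottle: Sample bottle, 102 mm tall, 50 to 100 g. Origin at the centre of its foot, z along its axis. Amber body 28 mm in diameter up to 50 mm, aluminium collar 24 mm in diameter from 50 to 62 mm, plain white cap 20 mm in diameter from 62 to 102 mm, which stands free above the jaws and is where to grasp it
- tray: White open tray, fixed, 170 x 120 mm (its x, y), walls 4 mm thick and 25 mm high, floor 4 mm thick. Origin at the centre of its underside. The finished bottle stands in its +x half; the -x half is free
- done_bottle: Finished bottle of the same shape standing in the tray; origin at the centre of its foot. Leave it alone
- beaker: Glass beaker 60 mm in diameter, 75 mm tall, standing on the blue mat on the other side; origin at its underside. Leave it alone
- bulb: Orange blower bulb 56 mm in diameter, 85 mm tall, standing on the blue mat; origin at its underside. Leave it alone
- beam_mid (a point): Middle of the underside of the white gantry beam fixed over the handle shanks, just to the +x side of the loops: beam x -102 to -72 mm (crimper frame), y +-126 mm, 130 to 175 mm above the bench; posts at y +-115 mm; a black block on top up to 208 mm. A gripper pointing straight down at the loops strikes it: lean its body away to the crimper's -x about 35 degrees, fingers pointing down and to +x
There are look-alikes about, which are no part of the job. What is shaped like the bottle but black or red is not meant. Several things have the shape of the tray; the one meant has the colours described above.

How it is judged:
By the outcome, as a careful person would: the job done as asked, in the order asked, and still so for the second after the job is handed in, with the robot touching nothing.
It also fails if it takes over 61 s, if anything falls off the work surface, if the arm or the gripper's body presses on something with over 40 N, if the wrist force passes 120 N, or if a joint passes its speed limit or range.

## Working session

There is one attempt and no reset: what is moved stays moved. The work goes in short steps, Python scripts to look and compute and a shell command to move; the robot and the scene stay as the last step left them, time stands still between calls to the robot, and variables do not carry over. Pictures are saved under pics/ and viewed, at most 13 in all, crops included, and the job is handed in when it is done.

```bash
mkdir -p pics; cat > h.py <<'E'
import numpy as np, cv2
from cell import read_state, camera, camera_info, sign_off, grip_point_offset
def shoot(n,tag):
    ci=camera_info(n); im,d=camera(n); np.savez(f'pics/{tag}.npz',im=im,d=d,K=ci['intrinsics'],T=ci['world_from_camera'])
    cv2.imwrite(f'pics/{tag}.png',im[:,:,::-1]); return im,d
def load(tag): return np.load(f'pics/{tag}.npz')
def w(tag,u,v,z=None):
    f=load(tag);K,T=np.array(f['K']),np.array(f['T'])
    r=np.linalg.inv(K)@[u,v,1.]
    if z is None:
        s=f['d'][int(v),int(u)]
    else: s=(z-T[2,3])/(T[:3,:3]@r)[2]
    return (T[:3,:3]@(r*s)+T[:3,3]).round(1)
def crop(tag,x0,y0,x1,y1,k,out):
    im=load(tag)['im'][y0:y1,x0:x1,::-1]; cv2.imwrite(f'pics/{out}.png',cv2.resize(im,None,fx=k,fy=k,interpolation=cv2.INTER_CUBIC))
E
python3 - <<'E'
from h import *
for n in('scene','side'):
    shoot(n,n); f=load(n); print(n,f['T'].round(3).tolist(),f['K'].round(0).tolist())
a=load('scene')['im'];b=load('side')['im']
s=read_state();print(s['clock'],s['eef_rot'],s['finger_gap'])
E
```

```text
scene [[-0.585, 0.504, -0.635, 1106.185], [0.811, 0.351, -0.469, 604.893], [-0.013, -0.789, -0.614, 719.224], [0.0, 0.0, 0.0, 1.0]] [[437.0, 0.0, 329.0], [0.0, 437.0, 240.0], [0.0, 0.0, 1.0]]
side [[0.781, -0.315, 0.539, -372.704], [-0.624, -0.43, 0.653, -915.597], [0.026, -0.846, -0.532, 923.321], [0.0, 0.0, 0.0, 1.0]] [[554.0, 0.0, 326.0], [0.0, 554.0, 245.0], [0.0, 0.0, 1.0]]
0.1 [-3.14053206e+00 -4.75100343e-05  1.57079343e+00] 93.6406298066608
```

View pics/scene.png

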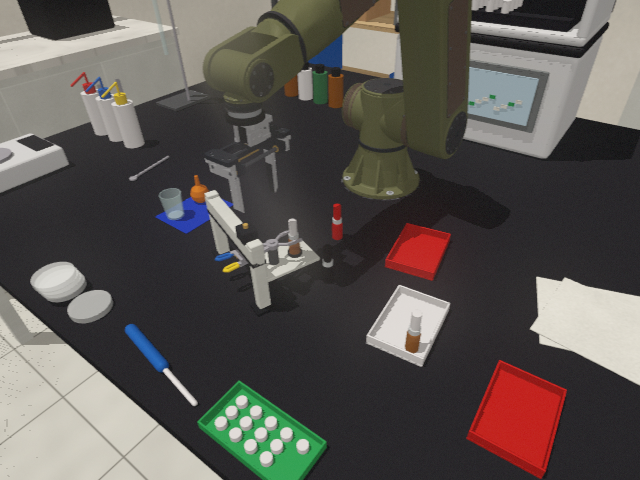

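View pics/side.png

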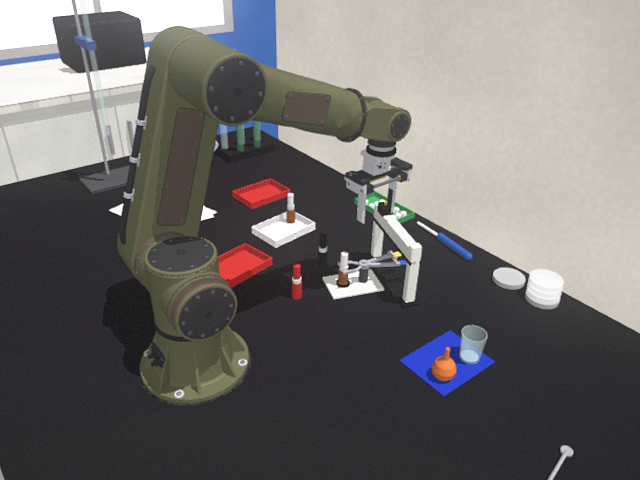

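The scene view shows the crimper's bottle (white cap) at about (293,228). Nearby are the gantry beam (200-265,190-300), the blue loop at (225,257), the yellow loop at (232,267), the white tray at (408,325) holding the finished bottle (413,335), and the beaker and bulb at (172,203)/(199,193).

- Bottle candidates: red (337,222), black (327,256) and white-capped amber (293,235). The last stands in the nest, so it's the one.
- Tray candidates: red (418,250), red (518,415), green (262,432) and white (408,325). The white one is meant.

Next, one enlarged crop to confirm.

```bash
python3 - <<'E'
from h import *
crop('scene',195,180,355,300,5,'c1'); crop('side',310,190,440,310,5,'c2')
for n,p in dict(tray_c=[(403,287),(450,301),(421,363),(368,340)]).items():
    for q in p: print(n,q,w('scene',*q,z=25))
E
```

```text
tray_c (403, 287) [431.2 313.2  25. ]
tray_c (450, 301) [411.3 417.8  25. ]
tray_c (421, 363) [594.7 439.3  25. ]
tray_c (368, 340) [605.8 328.4  25. ]
```

View pics/c1.png

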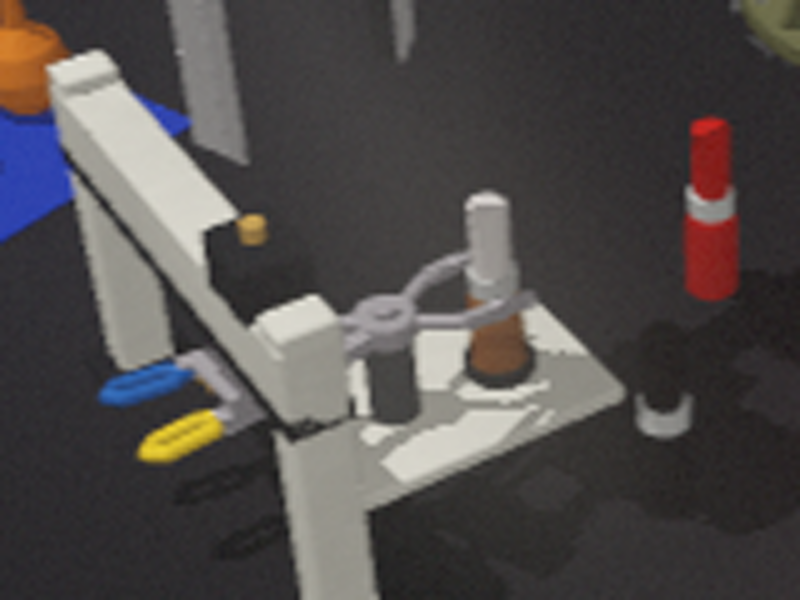

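View pics/c2.png

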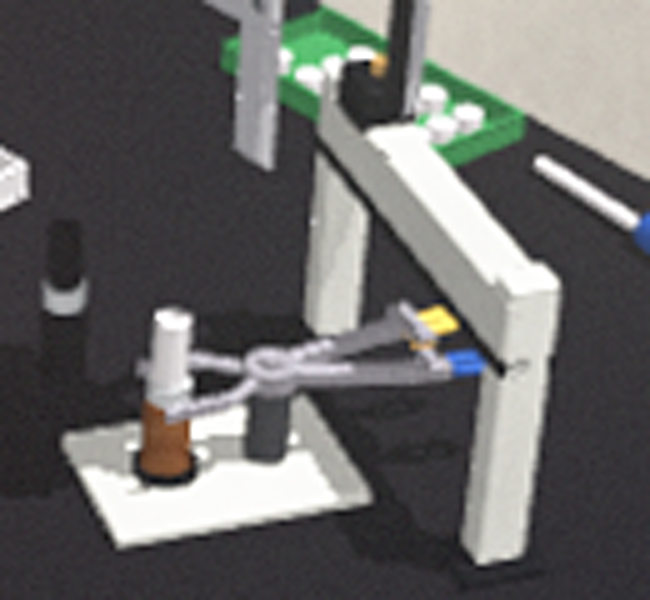

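The crops confirm the amber bottle with the white cap standing in the nest: cap top at scene (292.6,220) and side (344.6,253.6). The pivot is at scene (272,243) and side (364,263). The blue loop is at scene (224.4,256.6), the yellow at (231,267.4).

```bash
python3 - <<'E'
from h import *
cap=[w('scene',292.6,220,112),w('side',344.6,253.6,112)]; piv=[w('scene',272,243,69),w('side',364.2,263,69)]
bl=w('scene',224.4,256.6,67);ye=w('scene',231,267.4,67)
print('cap',cap,'piv',piv,'blue',bl,'yel',ye,'mid',(bl+ye)/2, 'dist',np.linalg.norm(bl-ye))
# beam corners top z175: c1 px
for q in[(75,60),(300,310),(340,400)]: print('beam',w('scene',195+q[0]/5,180+q[1]/5,175))
m=(bl+ye)/2
for c in cap:
    d=c-m; print('yaw',np.degrees(np.arctan2(d[1],d[0])),'len',np.linalg.norm(d[:2]),'exp176')
# crimper color clouds by depth
f=load('scene');im=f['im'].astype(int);d=f['d'];K=f['K'];T=f['T']
for n,msk in dict(blue=(im[...,2]>120)&(im[...,0]<80)&(im[...,1]>50),yel=(im[...,0]>150)&(im[...,1]>130)&(im[...,2]<90)).items():
    v,u=np.nonzero(msk);s=d[v,u];P=(np.linalg.inv(K)@np.c_[u,v,np.ones(len(u))].T*s).T@T[:3,:3].T+T[:3,3]
    P=P[(s>0)&(P[:,2]>50)&(P[:,2]<85)]
    print(n,len(P),P.mean(0).round(1) if len(P) else '',P.min(0).round(1),P.max(0).round(1))
# white bottle in tray
print('done',w('scene',416,314,106),w('scene',413,347,4))
print('side tray',[w('side',*q,z=25) for q in[(252,228),(281,211),(315,228),(284,244)]])
E
```

```text
cap [array([462.8,  22.2, 112. ]), array([463.7,  17.3, 112. ])] piv [array([519.9,   1.5,  69. ]), array([521. ,  -1.9,  69. ])] blue [620.3 -57.3  67. ] yel [638.4 -16.9  67. ] mid [629.35 -37.1   67.  ] dist 44.26928958092733
beam [ 552.6 -153.   175. ]
beam [632.8  69.4 175. ]
beam [665.2 121.  175. ]
yaw 160.40176691368094 len 176.79194693197982 exp176
yaw 161.81965122400942 len 174.3539001571229 exp176
blue 83 [622.1 -59.5  67.9] [602.  -73.2  64.3] [639.2 -42.5  72.5]
yel 95 [638.1 -17.9  67.8] [618.8 -29.8  62.9] [656.7  -6.5  72.2]
done [560.3 401.5 106. ] [553.5 403.7   4. ]
side tray [array([412. , 406.7,  25. ]), array([550.8, 445.4,  25. ]), array([574.2, 288.6,  25. ]), array([439., 268.,  25.])]
```

```bash
python3 -m handwheel '0 0 0.7 1 0;0 0 0.7 1 0;0.3 -0.1 0 1 0;0.3 -0.1 0 1 0;0.3 -0.1 0 1 0;0.3 -0.1 0 1 0;0.3 -0.1 0 1 0;0.3 -0.1 0 1 0;0.3 -0.2 0 1 0;0.3 -0.2 0 1 0;0.3 -0.2 0 1 0;0.3 -0.1 0 1 0' 10; python3 -m handwheel '0 0 0 1 0;0 0 0 1 0;0 0 0 0.2 0;0 0 0 0 0'
python3 - <<'E'
from h import *
shoot('wrist','w1');f=load('w1');print(f['T'].round(3).tolist(),f['K'].round(0).tolist());s=read_state();print(s['eef_pos'],s['eef_rot'],s['joints'])
E
```

```text
clock: 1.1
eef_pos: [670.4, -52.9, 260.9]
eef_rot: [-3.141, -0.001, 2.622]
wrist_force: [0.1, -0.8, 0.0]
finger_gap: 94.0
finger_force: 0.0
clock: 1.43
eef_pos: [669.9, -52.0, 261.0]
eef_rot: [-3.141, -0.001, 2.809]
wrist_force: [-0.5, -0.7, 0.5]
finger_gap: 94.0
finger_force: 0.0
[[0.326, 0.918, 0.224, 605.067], [0.945, -0.317, -0.077, -28.195], [0.0, 0.237, -0.972, 439.322], [0.0, 0.0, 0.0, 1.0]] [[352.0, 0.0, 314.0], [0.0, 352.0, 233.0], [0.0, 0.0, 1.0]]
[669.89513674 -51.95968528 261.24068961] [-3.14149288e+00 -3.95703440e-04  2.80748870e+00] [-1.31900331e-01  5.57335686e-01  1.03231380e+00 -1.82780589e-05
  1.55235084e+00 -1.36859239e+00]
```

View pics/w1.png

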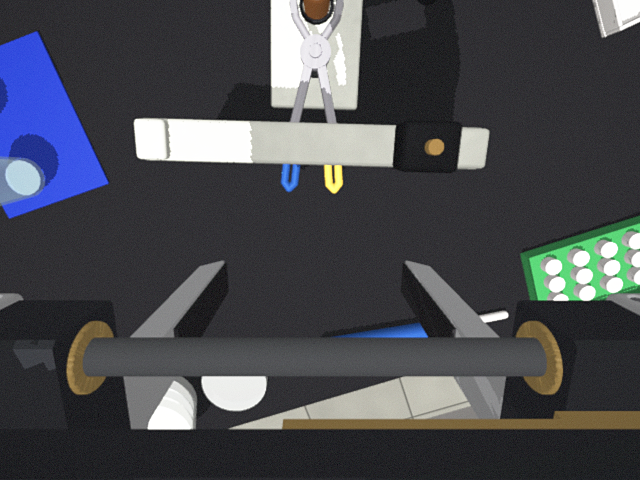

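The wrist view shows the beam with its black block on the yellow side, the blue loop tip at (289,191), the yellow tip at (333,192), the pivot at (315,51) and the loops' outer sides at columns 282 and 343.

```bash
python3 - <<'E'
from h import *
P=lambda u,v,z:w('w1',u,v,z)
tip=(P(289,191,65)+P(333.5,192,65))/2; piv=P(315,51,70)
print('tips',P(289,191,65),P(333.5,192,65),'piv',piv)
d=piv-tip; print('len',np.linalg.norm(d[:2]),'exp139 yaw',np.degrees(np.arctan2(d[1],d[0])))
print('outer',P(282,176,65),P(343,177,65),np.linalg.norm(P(282,176,65)-P(343,177,65)))
for a,b in[((168,119),(395,124)),((170,159),(395,166)),((140,158),(487,170)),((137,119),(488,128))]:
    e=P(*a,175)-P(*b,175);print('beam',P(*a,175),P(*b,175),np.degrees(np.arctan2(e[1],e[0])))
for a,b in[((276,107),(357,109))]:
    e=P(*a,10)-P(*b,10);print('plate',P(*a,10),P(*b,10),np.degrees(np.arctan2(e[1],e[0])))
E
python3 - <<'E'
from h import *
crop('w1',240,20,400,200,3,'c3')
E
```

```text
tips [639.3 -68.3  65. ] [655.8 -23.8  65. ] piv [520.7   1.8  70. ]
len 135.57486861509392 exp139 yaw 159.3326625615081
outer [622.1 -69.8  65. ] [644.   -9.4  65. ] 64.2477236950851
beam [ 552.5 -120.8  175. ] [608.8  32.1 175. ] -110.21443949077984
beam [ 578.6 -131.2  175. ] [637.4  23.9 175. ] -110.76223151236911
beam [ 570.8 -151.7  175. ] [662.5  87.6 175. ] -110.96688254383834
beam [ 545.2 -141.8  175. ] [633.3  94.7 175. ] -110.43116012138078
plate [548.2 -55.1  10. ] [580.8  32.7  10. ] -110.36988113247473
```

View pics/c3.png

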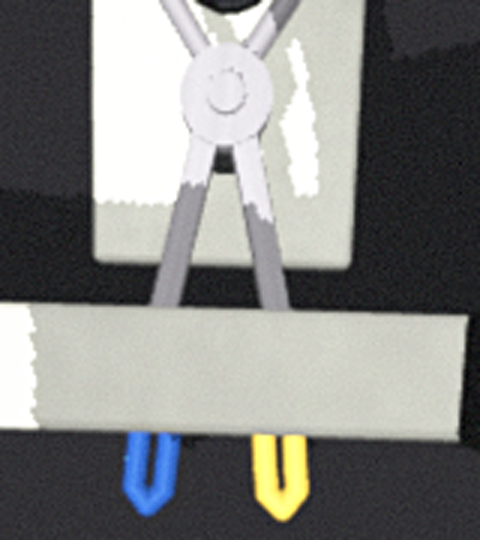

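The loop ends taper in chamfers, with tips at crop (148,515) and (281,521). From the beam edges, plate and pivot I get a crimper yaw of about 159.5° and an origin of about (520.5, 2). The moves give no lean, so I'll squeeze from behind: body just clear of the beam (centre at crimper x ≈ -141), with the pads' leading edges on the outer ends of the loops.

```bash
cat >> h.py <<'E'
O=np.array([520.5,2.]);YAW=159.5
def cr():
    s=read_state();a=np.radians(YAW);R=np.array([[np.cos(a),np.sin(a)],[-np.sin(a),np.cos(a)]])
    f=np.array(s['wrist_force']);p=np.array(s['eef_pos'])
    print('clk',round(s['clock'],2),'crimp xy',(R@(p[:2]-O)).round(1),'z',p[2].round(1),'yaw',np.degrees(s['eef_rot'][2]).round(2),'F crimp',(R@f[:2]).round(1),f[2].round(1),'gap',round(s['finger_gap'],1),'ff',np.round(s['finger_force'],1))
def step(dx,dy):
    a=np.radians(YAW);R=np.array([[np.cos(a),-np.sin(a)],[np.sin(a),np.cos(a)]]);print('units',(R@[dx,dy]/40).round(3))
E
python3 -m handwheel '0 0 -0.89 -0.27 0;0 0 -0.89 0 0;0 0 -0.89 0 0;0 0 -0.89 0 0;0 0 -0.89 0 0;0 0 -0.89 0 0;-0.32 0.07 0 0 0;0 0 0 0 0;0 0 0 0 0' >/dev/null; python3 -c "
from h import *
cr();step(4,0)"
```

```text
clk 2.23 crimp xy [-1.464e+02 -1.000e-01] z 48.8 yaw 159.56 F crimp [-0.2  0.4] 0.5 gap 93.9 ff 0.0
units [-0.094  0.035]
```

```bash
python3 -m handwheel '-0.06 0.022 0 0 0.2;-0.06 0.022 0 0 0.3;0 0 0 0 0.3;0 0 0 0 0.3;0 0 0 0 0.3' >/dev/null; python3 -c "
from h import *
cr();im,d=shoot('wrist','w2');cr();crop('w2',200,100,440,280,3,'c4')"
```

```text
clk 2.65 crimp xy [-1.411e+02  1.000e-01] z 48.3 yaw 159.64 F crimp [ 0. -0.] 0.3 gap 66.2 ff 0.0
clk 2.7 crimp xy [-1.411e+02  1.000e-01] z 48.2 yaw 159.64 F crimp [-0.2 -0.3] 0.2 gap 66.4 ff 0.0
```

View pics/c4.png

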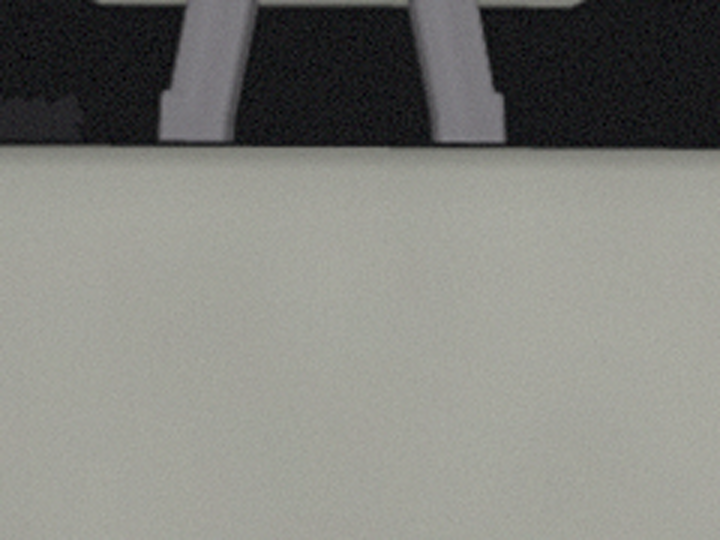

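The view is filled by the beam, but the two shanks at crop columns 160–240 and 435–505 are symmetric about the tool centre. I'll go a bit further forward and squeeze.

```bash
python3 -m handwheel '-0.024 0.009 0 0 0.3;0 0 0 0 0.3' 20 >/dev/null; python3 -c "
from h import *
cr()"; python3 -m handwheel '0 0 0 0 0.4;0 0 0 0 0.45;0 0 0 0 0.5;0 0 0 0 0.55;0 0 0 0 0.55;0 0 0 0 0.55' 20 >/dev/null; python3 -c "
from h import *
cr()"
```

```text
clk 2.87 crimp xy [-1.398e+02  1.000e-01] z 47.8 yaw 159.65 F crimp [-0.  -0.6] -0.1 gap 65.6 ff 0.0
clk 3.37 crimp xy [-141.2    1.3] z 48.5 yaw 159.63 F crimp [-6.2  8. ] 1.0 gap 42.5 ff 6.2
```

```bash
cat >> h.py <<'E'
def shank(tag=None,row=140):
    if tag is None: shoot('wrist','tmp'); tag='tmp'
    f=load(tag);g=f['im'][row-3:row+1].mean((0,2))
    on=g>75; e=np.nonzero(np.diff(on.astype(int)))[0]; e=e[(e>180)&(e<450)]
    print('shank edges row',row,e, 'outer sep',e[-1]-e[0] if len(e) else None)
E
python3 -c "
from h import *
shank('w2');shank();cr()"
```

```text
shank edges row 140 [253 276 343 367] outer sep 114
shank edges row 140 [264 287 337 361] outer sep 97
clk 3.42 crimp xy [-141.2    1.3] z 48.5 yaw 159.63 F crimp [-6.3  7. ] 1.0 gap 42.6 ff 6.3
```

```bash
python3 -c "
from h import *
step(2,1.5)"; python3 -m handwheel '-0.06 -0.018 0 0 0.6;0 0 0 0 0.62;0 0 0 0 0.65;0 0 0 0 0.68;0 0 0 0 0.68' 30 >/dev/null; python3 -c "
from h import *
cr();shank()"
```

```text
units [-0.06  -0.018]
clk 3.83 crimp xy [-140.5    1.8] z 49.4 yaw 159.63 F crimp [-14.6   1.2] 0.3 gap 30.8 ff 9.5
shank edges row 140 [275 298 329 352] outer sep 77
```

```bash
python3 -m handwheel '-0.03 0.011 0 0 0.7;0 0 0 0 0.72;0 0 0 0 0.74;0 0 0 0 0.76;0 0 0 0 0.76' 35 >/dev/null; python3 -c "
from h import *
cr();shank()"
```

```text
clk 4.3 crimp xy [-141.8    1.6] z 50.1 yaw 159.61 F crimp [-33.5  -1.2] -5.8 gap 22.7 ff 24.2
shank edges row 140 [276 298 328 351] outer sep 75
```

```bash
python3 -m handwheel '0 0 0 0 0.6;0 0 0 0 0.4;0 0 0 0 0.2;0 0 0 0 0.2;0 0 0 0 0.2' >/dev/null; python3 -c "
from h import *
cr();shank()
f=load('tmp');P=[w('tmp',u,140,65) for u in(275,352)];print(P,np.linalg.norm(P[0]-P[1]))
P=[w('w2',u,140,65) for u in(253,367)];print(P,np.linalg.norm(P[0]-P[1]))"
```

```text
clk 4.77 crimp xy [-140.     1.8] z 49.7 yaw 159.41 F crimp [-29.1  -1.7] 0.6 gap 53.2 ff 0.0
shank edges row 140 [272 295 331 354] outer sep 82
[array([577.7, -38.5,  65. ]), array([589.7,  -6.3,  65. ])] 34.36335257218073
[array([576.1, -46.6,  65. ]), array([593.6,   0.9,  65. ])] 50.62114182829147
```

Locked on the second tooth: shank separation is 82 px against 114 open, about 0.1 rad. The −29 N is the body touching the beam, so I'm backing off now and getting ready to press the blue loop.

```bash
python3 -c "
from h import *
step(-15,0);step(0,12.4)"; python3 -m handwheel '0.351 -0.131 0 0 0.2;0 0 0.5 0 0.6;-0.108 -0.29 0.4 0 1;0 0 0 0 1;0 0 0 0 1;0 0 0 0 1;0 0 0 0 1' 10 >/dev/null; python3 -c "
from h import *
cr();shank();step(8,1)"
```

```text
units [ 0.351 -0.131]
units [-0.109 -0.29 ]
clk 5.4 crimp xy [-151.   14.] z 83.1 yaw 159.65 F crimp [-0.3 -1. ] 0.5 gap 30.2 ff 0.0
shank edges row 140 [] outer sep None
units [-0.196  0.047]
```

```bash
cat >> h.py <<'E'
def loops(tag=None,cam='scene'):
    if tag is None: shoot(cam,'tmps');tag='tmps'
    f=load(tag);im=f['im'].astype(int);d=f['d'];K=f['K'];T=f['T'];C=[]
    for n,m in dict(blue=(im[...,2]>120)&(im[...,0]<80)&(im[...,1]>50),yel=(im[...,0]>150)&(im[...,1]>130)&(im[...,2]<90)).items():
        v,u=np.nonzero(m);s=d[v,u];P=(np.linalg.inv(K)@np.c_[u,v,np.ones(len(u))].T*s).T@T[:3,:3].T+T[:3,3]
        P=P[(s>0)&(P[:,2]>45)&(P[:,2]<85)&(abs(P[:,0]-630)<60)&(abs(P[:,1]+38)<60)]
        if len(P)<5: print(n,'few');return
        C.append(np.median(P,0));print(n,len(P),C[-1].round(1))
    print('dist',np.linalg.norm((C[0]-C[1])[:2]).round(1))
E
python3 -m handwheel '-0.234 0.088 0 0 1;0 0 0 0 1;0 0 0 0 1' >/dev/null; python3 -c "
from h import *
cr();loops('scene');loops()"
```

```text
clk 5.7 crimp xy [-141.3   13.8] z 83.6 yaw 159.67 F crimp [0.3 0. ] -0.0 gap 6.5 ff 0.0
blue 83 [621.5 -60.7  68.1]
yel 95 [638.2 -18.1  68.1]
dist 45.7
blue 45 [627.7 -50.4  67.6]
yel 77 [636.5 -27.9  67.8]
dist 24.2
```

```bash
python3 -m handwheel '0 0 -0.3 0 1;0 0 -0.1 0 1;0 0 -0.05 0 1;0 0 0 0 1' >/dev/null; python3 -c "
from h import *
cr()"; python3 -m handwheel '0 0 -0.05 0 1;0 0 -0.05 0 1;0 0 0 0 1' >/dev/null; python3 -c "
from h import *
cr()"
```

```text
clk 6.08 crimp xy [-141.2   14.1] z 64.7 yaw 159.65 F crimp [ 0.1 -0.3] 0.2 gap 0.1 ff 0.0
clk 6.33 crimp xy [-141.7   13.8] z 61.8 yaw 159.65 F crimp [-1.6 -2.5] 2.4 gap 0.3 ff 1.4
```

```bash
python3 -c "
from h import *
shoot('scene','s3');shoot('side','d3');cr();loops('s3')
a=load('s3')['im'][200:290,190:270,::-1];b=load('d3')['im'][215:305,365:445,::-1]
r=lambda x:cv2.resize(x,None,fx=5,fy=5,interpolation=cv2.INTER_CUBIC)
cv2.imwrite('pics/c5.png',np.hstack([r(a),r(b)]))"
```

```text
clk 6.43 crimp xy [-141.7   13.8] z 62.0 yaw 159.65 F crimp [-2.  -1.4] 0.7 gap 0.7 ff 1.1
blue 36 [618.  -57.   67.9]
yel 75 [638.4 -16.2  68.2]
dist 45.6
```

View pics/c5.png

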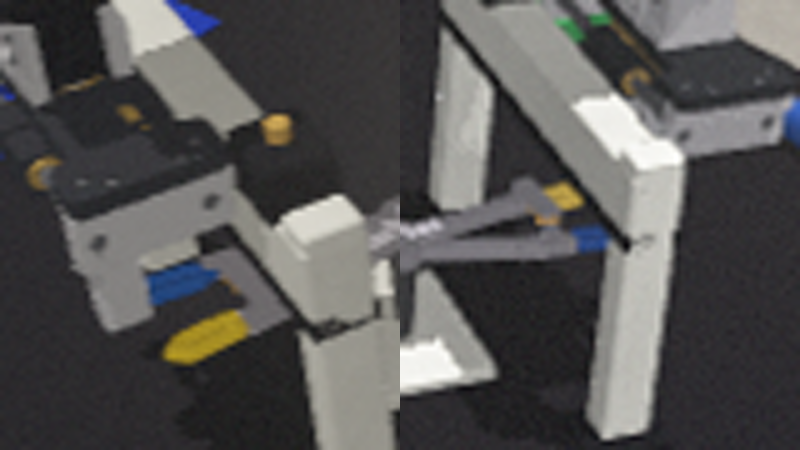

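The loops are 45.6 mm apart again, as they were at first, so the ratchet is free and the handles have sprung open. I'll lift off, check that they're fully open, and head for the bottle.

```bash
python3 -m handwheel '0 0 0.3 0 1;0.281 -0.105 0.3 0 1;0 0 0.9 0 0.7;0 0 0.9 0 0.5;0 0 0.9 0 0.5;0 0 0.9 0 0.5;0 0 0 0 0.5' >/dev/null; python3 -c "
from h import *
cr();loops();s=read_state();print(s['eef_pos'])
for n,q,z in[('red',(337,239),0),('black',(327,265),0),('redtop',(337,205),100)]:print(n,w('scene',*q,z=z))
shoot('side','d4')"
```

```text
clk 7.02 crimp xy [-155.1   13.7] z 239.1 yaw 159.65 F crimp [-0.2 -0.3] 0.5 gap 30.2 ff 0.0
blue 82 [622.3 -60.1  68.1]
yel 93 [637.9 -18.4  67.8]
dist 44.6
[660.31663159 -65.11376289 235.05642359]
red [344.4  69.7   0. ]
black [445.8 110.1  -0. ]
redtop [333.1  62.  100. ]
```

```bash
python3 -m handwheel '-0.82 0.36 0 0 0.5;-0.82 0.36 0 0 0.5;-0.82 0.36 0 0 0.5;-0.82 0.36 0 0 0.5;-0.82 0.36 0 0 0.5;-0.82 0.36 0 0 0.5;0 0 0 0 0.5;0 0 0 0 0.5' >/dev/null; python3 -c "
from h import *
shoot('wrist','w5');cr();s=read_state();print(s['eef_pos'])"
```

```text
clk 7.83 crimp xy [61.2  2. ] z 229.5 yaw 159.67 F crimp [-1.  -0.2] 0.4 gap 46.8 ff 0.0
[462.47015501  21.52512646 229.53820656]
```

View pics/w5.png

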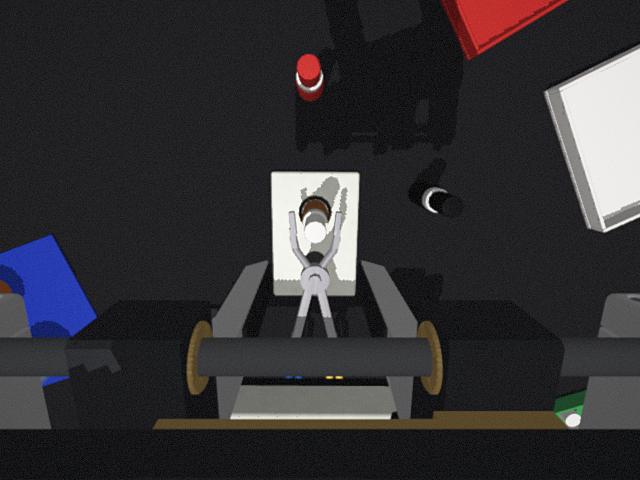

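The wrist view shows the cap top at (315,231) over the nest, with the jaws open on either side at columns 291 and 339. The tray's near corners are at (546,92) and (600,231).

```bash
python3 -c "
from h import *
c=w('w5',315,231,112);print(c,(c[:2]-np.array([462.5,21.5]))/40)
print(w('w5',315,231));print('jaws',w('w5',291,213,69),w('w5',339,213,69))
print('tray',w('w5',546,92,25),w('w5',602,231,25))"
```

```text
[463.5  23.4 112. ] [0.025  0.0475]
[463.8  23.3 110.8]
jaws [448.1   4.2  69. ] [464.3  48.3  69. ]
tray [427.8 288.1  25. ] [594.2 317.7  25. ]
```

```bash
python3 -m handwheel '0.025 0.048 -0.8 0 0.5;0 0 -0.8 0 0.5;0 0 -0.8 0 0.5;0 0 -0.8 0 0.5;0 0 -0.4 0 0.5;0 0 0 0 0.5;0 0 0 0 0.5' >/dev/null; python3 -c "
from h import *
cr();s=read_state();print(s['eef_pos'])"
```

```text
clk 8.42 crimp xy [60.4  0.1] z 85.2 yaw 159.62 F crimp [0.1 0.4] 1.2 gap 47.0 ff 0.0
[463.92334868  23.0401347   85.24890521]
```

```bash
python3 -m handwheel '0 0 -0.14 0 0.5;0 0 0 0 0.7;0 0 0 0 0.85;0 0 0 0 1;0 0 0 0 1;0 0 0 0 1;0 0 0 0 1;0 0 0 0 1' 18 >/dev/null; python3 -c "
from h import *
cr()"
```

```text
clk 9.08 crimp xy [60.5 -0.1] z 80.7 yaw 159.65 F crimp [0.1 2.4] 5.5 gap 19.3 ff 18.0
```

```bash
python3 -m handwheel '0 0 0.1 0 1;0 0 0.2 0 1;0 0 0.3 0 1;0 0 0.5 0 1;0 0 0.6 0 1;0 0 0.6 0 1;0 0 0.5 0 1;0 0 0.3 0 1;0 0 0 0 1' >/dev/null; python3 -c "
from h import *
cr();s=read_state();print(s['eef_pos']);loops();shoot('wrist','w6');cr()
print('tray',w('w6',546,92,25))"
```

```text
clk 9.83 crimp xy [60.  -0.6] z 207.2 yaw 159.66 F crimp [0.3 0.6] -0.6 gap 19.5 ff 18.0
[464.51961881  23.59714239 207.24857671]
blue 83 [622.3 -59.4  68.4]
yel 94 [637.6 -17.6  68. ]
dist 44.5
clk 9.93 crimp xy [60.9 -0.2] z 204.2 yaw 159.65 F crimp [ 0.5 -0.6] 0.2 gap 19.9 ff 18.0
tray [429.2 274.5  25. ]
```

```bash
python3 -m handwheel '-0.02 0.3 0 0 1;-0.02 0.6 0 0 1;-0.02 0.8 0 0 1;-0.02 0.9 0 0 1;-0.02 0.9 0 0 1;-0.02 0.9 0 0 1;-0.02 0.9 0 0 1;-0.02 0.9 0 0 1;-0.02 0.9 0 0 1;-0.02 0.6 0 0 1;0 0.4 0 0 1;0 0.2 0 0 1' >/dev/null; python3 -m handwheel '0 0 0 0 1;0 0 0 0 1;0 0 0 0 1' >/dev/null; python3 -c "
from h import *
s=read_state();print(s['eef_pos'],s['clock'],s['finger_gap']);shoot('wrist','w7')"
```

```text
[455.74254248 354.42959357 203.95969014] 11.1833 19.541017933444536
```

View pics/w7.png

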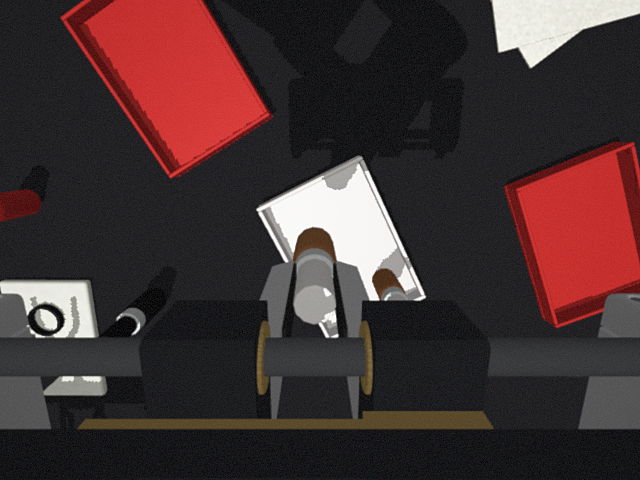

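The bottle hangs upright between the fingers, cap at (315,303). The tray corners are at (258,209), (362,157) and (424,298), and the finished bottle's foot is near (382,277).

```bash
python3 -c "
from h import *
a,b,c=[w('w7',*q,z=25) for q in[(258,209),(362,157),(424,298)]];print(a,b,c,np.linalg.norm(a-b),np.linalg.norm(b-c));print('centre',(a+c)/2)
x=(c-b)/np.linalg.norm(c-b);print('x',x,'target',(a+b)/2+x*42)
print('done foot',w('w7',382,277,4))"
```

```text
[429.5 304.   25. ] [417.  420.9  25. ] [583.9 436.5  25. ] 117.56640676655894 167.62747388181924
centre [506.7  370.25  25.  ]
x [0.99566018 0.0930635  0.        ] target [465.06772736 366.35866715  25.        ]
done foot [553.6 402.1   4. ]
```

```bash
python3 -m handwheel '0.2 0.25 -0.2 0 1;0 0 -0.5 0 1;0 0 -0.6 0 1;0 0 -0.6 0 1;0 0 -0.5 0 1;0 0 -0.3 0 1;0 0 -0.2 0 1;0 0 0 0 1;0 0 0 0 1' >/dev/null; python3 -c "
from h import *
cr();s=read_state();print(s['eef_pos'])"
```

```text
clk 11.98 crimp xy [ 180.1 -320.6] z 89.0 yaw 159.63 F crimp [-0.5 -0.2] -0.5 gap 19.4 ff 18.0
[464.04692805 365.38500535  89.04734645]
```

```bash
python3 -m handwheel '0 0 -0.15 0 1;0 0 -0.1 0 1;0 0 -0.04 0 1;0 0 0 0 1;0 0 0 0 1' >/dev/null; python3 -c "
from h import *
cr()"; python3 -m handwheel '0 0 -0.03 0 1;0 0 -0.02 0 1;0 0 0 0 1;0 0 0 0 1' >/dev/null;python3 -c "
from h import *
cr()"
```

```text
clk 12.4 crimp xy [ 180.5 -320.6] z 76.8 yaw 159.65 F crimp [-0.   0.1] -0.2 gap 19.9 ff 18.0
clk 12.73 crimp xy [ 180.5 -320.6] z 74.8 yaw 159.65 F crimp [0.4 0.5] 0.0 gap 19.6 ff 18.0
```

```bash
python3 -m handwheel '0 0 -0.025 0 1;0 0 0 0 1;0 0 0 0 1' >/dev/null; python3 -c "
from h import *
cr()"; python3 -m handwheel '0 0 -0.025 0 1;0 0 0 0 1;0 0 0 0 1' >/dev/null;python3 -c "
from h import *
cr()"
```

```text
clk 12.98 crimp xy [ 180.3 -320.8] z 74.7 yaw 159.65 F crimp [1.1 2.7] 8.8 gap 19.4 ff 18.0
clk 13.23 crimp xy [ 180.  -321.1] z 74.6 yaw 159.65 F crimp [1.1 3.5] 17.4 gap 19.7 ff 18.0
```

```bash
python3 -m handwheel '0 0 0.04 0 1;0 0 0 0 1;0 0 0 0 0.75;0 0 0 0 0.7;0 0 0 0 0.6;0 0 0 0 0.5;0 0 0 0 0.5;0 0 0 0 0.5' 5 >/dev/null; python3 -c "
from h import *
cr()"; python3 -m handwheel '0 0 0.3 0 0.5;0 0 0.6 0 0.5;0 0 0.9 0 0.5;0 0 0.9 0 0.5;0 0 0.9 0 0.5;0 0 0 0 0.5;0 0 0 0 0.5' >/dev/null;python3 -c "
from h import *
cr();loops();shoot('scene','s9');a=load('s9')['im'];b=load('scene')['im']
r=lambda x,k:cv2.resize(x[:,:,::-1],None,fx=k,fy=k,interpolation=cv2.INTER_CUBIC)
cv2.imwrite('pics/c9.png',np.hstack([r(a[270:380,350:470],3.3),r(a[180:290,195:315],3.3)]))"
```

```text
clk 13.9 crimp xy [ 180.6 -320.5] z 74.1 yaw 159.65 F crimp [-0.6 -0. ] -0.2 gap 46.2 ff 0.0
clk 14.48 crimp xy [ 180.2 -321. ] z 221.1 yaw 159.65 F crimp [-0.1  0.3] -0.5 gap 47.1 ff 0.0
blue 83 [622.7 -59.9  68. ]
yel 95 [637.5 -18.7  67.7]
dist 43.7
```

View pics/c9.png

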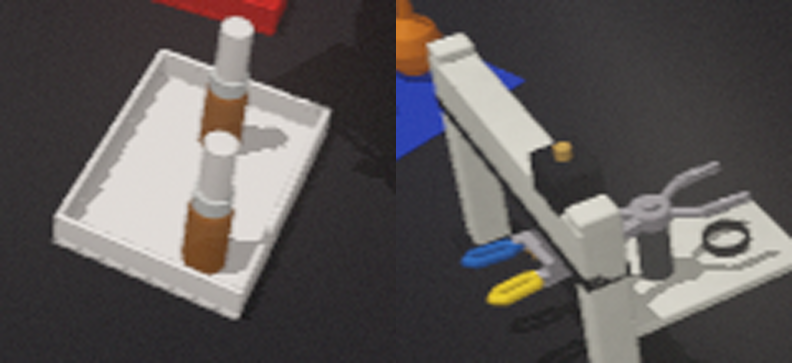

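The bottle stands upright in the free half of the tray, cap at crop (220,143), and the finished bottle is untouched. As a last check I'll compare the loop pixels with the first picture, where the handles were fully open.

```bash
python3 -c "
from h import *
for t in('scene','tmps','s9'):
    im=load(t)['im'].astype(int)[245:280,205:250]
    for n,m in dict(b=(im[...,2]>120)&(im[...,0]<80)&(im[...,1]>50),y=(im[...,0]>150)&(im[...,1]>130)&(im[...,2]<90)).items():
        v,u=np.nonzero(m);print(t,n,len(u),u.mean().round(2)+205,v.mean().round(2)+245)
"
```

```text
scene b 84 223.11 256.39
scene y 95 230.69 266.91
tmps b 84 223.11 256.39
tmps y 95 230.69 266.91
s9 b 84 223.11 256.39
s9 y 95 230.69 266.91
```

Pixel for pixel the same as at the start, so the handles are fully open. Handing in.

```bash
python3 -c "
from cell import sign_off
print(sign_off())"
```

```text
the job is handed in; nothing more can be done
None
```

The job is handed in at about 15 s: the bottle was crimped to the second tooth and stayed locked, the blue loop was pressed and the handles sprang fully open, and the bottle stands upright in the white tray (while squeezing, the gripper's body leaned on the beam, about 29–34 N at the wrist, under the 40 N limit).

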